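Slide the washed brass ring along the bent drying rail

ROBOT

A 6-joint arm with a two-finger parallel gripper is mounted at the origin on the work surface. World frame = base frame: x ahead of the robot, y to its left, z up, the work surface at z = 0. Lengths are in m, angles in degrees, forces in N, time in s.
With the tool pointing down it reaches from about 0.325 to 0.75 m from the base axis. Payload 7.6 kg.
Tool frame: the origin (TCP) lies on the centre line of the jaws, within the pads' length; the fingertips stand 17 mm ahead of it and the grasp point (between the pads) lies 2 mm behind it (finger_overhang is the distance from the TCP to the fingertips, in m); z points along the fingers, y is the direction in which the jaws open and shut (so a half turn about z gives the same grasp; the last joint's range is limited). The gripper opens to 85 mm and grips with 20 to 120 N. Pads are 22 mm wide; open, the fingers measure 114 mm over their backs; the gripper's body (76 mm by 85 mm) begins 54 mm behind the grasp point. The pads swing forward as they close: fully open they stand 13 mm farther back than shut.
Start: joints at [-79.716, 2.991, 80.254, -0, 96.75, -4.028], TCP at [0.13, -0.509, 0.248] pointing down, gripper open.
Joint ranges: [-166.34, 166.34], [-52.06, 124.39], [6.96, 135.62], [-60.46, 240.46], [14.63, 156.25], [-167.68, 167.68]. Speed limits (degrees/s): [147.25, 147.25, 172.46, 180, 180, 180].

INTERFACE

Orientations are given as a 3x3 rotation matrix whose columns are the frame's x, y, z axes.
In Python, from station import * gives the robot as it stands.
- The arm moves only by the tool step_arm, never from a script. Its argument "commands" is a list of rows, each an object with "delta_rot": the turn, a rotation vector about the tool's x, y, z scaled (see below), a list of three; "delta_pos": the shift along the tool's x, y, z scaled (see below), a list of three; "gripper": the gripper command: -1 is shut, 1 is fully open, values between are in proportion. A call has 1 to 20 rows; each row is the pose to reach, as a shift and turn from the pose commanded when the call began, along the tool's axes at that moment, turning the shorter way round; what a row does not reach only later rows make up. The controller multiplies each number of a shift by 100 mm and each number of a turn by 180 degrees. A row lasts 1/12 s, in which the tool goes at most 41.7 mm and 7.16 degrees, less where a joint would pass 70% of its speed; a pose out of reach is approached as far as the arm can. A call with a number of a shift or a turn outside -1 to 1 is refused whole. A call with a gripper value outside its range is refused whole. The fingers move at their own pace and stop on an object; the grip force is fixed at half the most. Time passes only in rows, so rows that repeat a pose let the fingers close. It gives the time, the measured TCP pose, the force and the opening at its end, in the units of the state.
- observe(): the state, without advancing time (a new reading comes with each control period).
- get_image(name): name is "scene" or "top" or "wrist"; returns the picture (400x640x3 uint8, red, green, blue); there is no depth.
- calibration(name): a dict with "mtx" (3x3 intrinsics, pixels), "k1" (the pictures are not rectified: a ray, as slopes to the right and down, at radius r is drawn at 1 + k1 r^2 times it, then the intrinsics apply), "cam_to_world" (4x4, takes a point from camera to world coordinates); the wrist camera has in their place "tool_from_camera" (4x4, takes a point from camera to tool coordinates, whose origin is the TCP and whose axes are the flange's). Camera axes: x right, y up, looking along -z (the intrinsics and any distortion apply to the point x, -y, -z); pixel columns grow to the right and rows downward; lengths in m; the calibration is good to about 2 mm. A picture is of the moment at which its call begins: read the wrist's pose just before it. calibration takes no time and is no camera call.
- job_done(): hands the job in, once; it reports no verdict.
The state is a dict: "t": time; "joints": joint angles; "qvel": joint speeds; "effort": joint torques, N m; "eef_pos": TCP position; "tcp_rot": TCP orientation; "contact_force": force on the tool from outside, world axes, zero at the start; "torque": the same for the moment, N m; "width": finger opening in m.
Only numpy, scipy, OpenCV 4.12 (cv2) and the standard library are available. Lean on these libraries where they do the work, as an engineer would, in place of code of your own. Each camera call takes 0.05 s, during which the arm holds its last target. There are 200 camera calls.

TASK

On the gearbox rebuild bench, slide the brass ring along the bent drying rail over the drip tray, round both corners, until it is up against the red stop, and leave it hanging there at rest. Leave the dark steel ring on the straight rail where it is.

Things in the scene. Friction and masses are not known exactly. Their poses are not given: they have to be found in the camera images.
- brass_ring: Brass ring, outside diameter 50, bore 30, 20 mm long, about 0.2 kg, hung loosely on the bent rail's 10 mm rod; it starts 40 to 90 mm before the first corner and cannot come off. Origin at its centre, 10 mm below the rod's centre line while it hangs; x along its axis (along the rod). Free on both sides: can be pinched from above across its diameter, a finger on either side of the rod.
- rail: Bent fixed dark steel rod over a drip tray. Origin on the bench under the first corner, z up. Rod 10 mm thick, level, axis at z = 150 mm; in this frame it runs start (-130, 0), first corner (0, 0), second corner (64, -64), end (64, -194) mm. Both corners turn 45 degrees, rounded to 40 mm radius. Ends go down to the tray; black collar at the start end. Tray contents stay below 40 mm.
- stop_seat (a point): Point on the rod's axis at (64, -149, 150) mm in the rail's frame, axes as the rail's: 10 mm before the near face of the red stop (fixed disc, 32 mm across, 10 mm thick), so the middle of the brass ring is at it, seen from above, when its end face touches the stop. A hanging ring's centre is 10 mm below it.
- steel_ring: Dark steel ring of the same size, hanging on a separate straight rail (180 mm long, 150 mm high, blue foot) at the left (+y) side of the bench. To be left alone. Origin at its centre, x along its axis.

How it is judged (in metres and radians):
At the end, for the whole second after the job is handed in: The brass ring hangs on the last leg of the bent rail with its centre within 15 mm (seen from above) of where it is when touching the red stop, released and at rest (slower than 50 mm/s) (horizontal distance between brass_ring and stop_seat below 0.015 m and linear speed of brass_ring below 0.05 m/s).
It fails at once if the dark steel ring is moved by more than 20 mm (distance of steel_ring from where it was at the start of the episode above 0.02 m).
It also fails if it takes over 48 s, if anything falls off the work surface, if the arm or the gripper's body presses on something with over 40 N, if the wrist force passes 120 N, or if a joint passes its speed limit or range.

## Working session

There is one attempt and no reset: what is moved stays moved. The work goes in short steps, Python scripts to look and compute and a tool call to move; the robot and the scene stay as the last step left them, time stands still between calls to the robot, and variables do not carry over. Pictures are saved under pics/ and viewed, about 8 in all and at most 12, crops included, and the job is handed in when it is done.

Besides the shell and the picture viewer there is one more tool, called after ">>>" as name(argument=value, ...) on one line, values as JSON. step_arm: Moves the arm, as the interface text tells. Its arguments: {"type":"object","properties":{"commands":{"type":"array","items":{"type":"object","properties":{"delta_rot":{"type":"array","items":{"type":"number","minimum":-1,"maximum":1}},"delta_pos":{"type":"array","items":{"type":"number","minimum":-1,"maximum":1}},"gripper":{"type":"number"}}}}},"required":["commands"]}

```bash
mkdir -p pics; cat > h.py <<'E'
from station import *
import numpy as np, cv2
def ray(name,u,v,st=None):
    c=calibration(name);K=np.array(c["mtx"]);k1=c["k1"]
    d=np.array([(u-K[0,2])/K[0,0],(v-K[1,2])/K[1,1]]);s=d.copy()
    for _ in range(20): s=d/(1+k1*(s@s))
    if "cam_to_world" in c: T=np.array(c["cam_to_world"])
    else:
        W=np.eye(4);W[:3,:3]=st["tcp_rot"];W[:3,3]=st["eef_pos"];T=W@np.array(c["tool_from_camera"])
    r=T[:3,:3]@np.array([s[0],-s[1],-1]);return T[:3,3],r/np.linalg.norm(r)
def proj(name,p,st=None):
    c=calibration(name);K=np.array(c["mtx"])
    if "cam_to_world" in c: T=np.array(c["cam_to_world"])
    else:
        W=np.eye(4);W[:3,:3]=st["tcp_rot"];W[:3,3]=st["eef_pos"];T=W@np.array(c["tool_from_camera"])
    q=np.linalg.inv(T)@np.append(p,1);s=np.array([q[0],-q[1]])/-q[2];s=s*(1+c["k1"]*(s@s));return K[:2,:2]@s+K[:2,2]
def plane(name,u,v,z,st=None):
    o,r=ray(name,u,v,st);return o+r*(z-o[2])/r[2]
def tri(a,b):
    (o1,r1),(o2,r2)=a,b
    t=np.linalg.lstsq(np.c_[r1,-r2],o2-o1,rcond=None)[0]
    p,q=o1+t[0]*r1,o2+t[1]*r2;return (p+q)/2,np.linalg.norm(p-q)
def save(name,f):
    im=get_image(name);cv2.imwrite("pics/"+f,cv2.cvtColor(im,cv2.COLOR_RGB2BGR));return im
E
python3 - <<'E'
from h import *
s=observe();print(s)
a=save("scene","s1.png");b=save("top","t1.png")
cv2.imwrite("pics/st1.png",cv2.cvtColor(np.vstack([a,b])[:, :],cv2.COLOR_RGB2BGR))
for n in("scene","top","wrist"):print(n,calibration(n))
E
```

```text
{'t': 0.0, 'joints': array([-7.97147858e+01,  3.02668254e+00,  8.03170575e+01, -1.17882156e-03,
        9.67501710e+01, -4.02643852e+00]), 'qvel': array([ 0.07236454,  0.0874298 , -0.10177036,  0.06242637,  0.06224589,
       -0.02512428]), 'effort': array([ 1.42360535e-03, -3.81658030e+01, -3.60187840e+01,  2.59142109e-05,
        5.97933846e-03,  1.04867394e-05]), 'eef_pos': array([ 0.12975429, -0.50840398,  0.24744173]), 'tcp_rot': array([[ 9.68966086e-01,  2.47193501e-01, -3.12754189e-04],
       [ 2.47193680e-01, -9.68964754e-01,  1.60907093e-03],
       [ 9.47040907e-05, -1.63644602e-03, -9.99998657e-01]]), 'contact_force': array([-0.43317511,  0.01953543, -0.59092807]), 'torque': array([ 0.039391  , -0.01380043,  0.02789275]), 'width': 0.08544882944082839}
scene {'mtx': array([[506.90551771,   0.        , 320.31525794],
       [  0.        , 506.90551771, 193.51625419],
       [  0.        ,   0.        ,   1.        ]]), 'k1': 0.04459647443223065, 'cam_to_world': array([[-0.42267395, -0.59037178,  0.68761028,  1.32827309],
       [ 0.90605015, -0.2924227 ,  0.30587921,  0.488
[... 447 characters left out ...]
31,  0.13978411],
       [-0.00784829,  0.13953369,  0.99018622,  1.02211255],
       [ 0.        ,  0.        ,  0.        ,  1.        ]])}
wrist {'mtx': array([[341.48978317,   0.        , 314.36737572],
       [  0.        , 341.48978317, 201.68792623],
       [  0.        ,   0.        ,   1.        ]]), 'k1': -0.05493238744028392, 'tool_from_camera': array([[-6.10378256e-04,  9.50332533e-01,  3.11235768e-01,
         7.94874618e-02],
       [ 9.99999488e-01,  3.28898522e-04,  9.56879026e-04,
        -1.64603497e-03],
       [ 8.06988285e-04,  3.11236193e-01, -9.50332248e-01,
        -1.24780171e-01],
       [ 0.00000000e+00,  0.00000000e+00,  0.00000000e+00,
         1.00000000e+00]])}
```

View pics/s1.png

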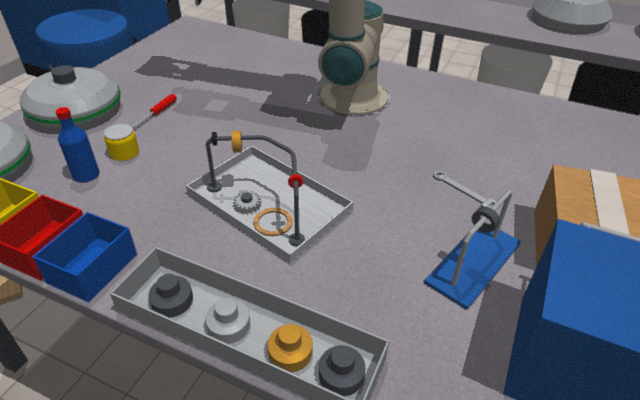

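View pics/t1.png

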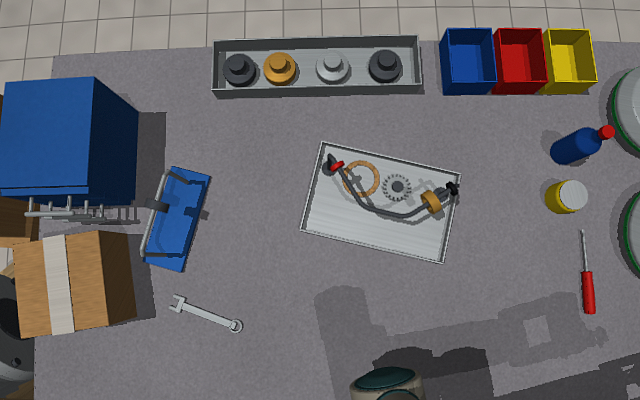

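The scene view shows the brass ring at (237,141), the red stop at (296,181) and the collar near (213,138). In the top view they are at (432,202), (335,165) and (453,188). The steel ring is far off to the left.

```bash
python3 - <<'E'
from h import *
def cen(m):
    n,l,s,c=cv2.connectedComponentsWithStats(m.astype(np.uint8)); i=1+np.argmax(s[1:,4]); return c[i],s[i]
P={}
boxes={"scene":(200,120,310,190),"top":(310,145,470,225)}
for n,f in(("scene","s1"),("top","t1")):
    im=cv2.imread(f"pics/{f}.png");hsv=cv2.cvtColor(im,cv2.COLOR_BGR2HSV);x0,y0,x1,y1=boxes[n]
    M=np.zeros(im.shape[:2],bool);M[y0:y1,x0:x1]=1
    H,S,V=cv2.split(hsv)
    red=M&((H<6)|(H>174))&(S>150)&(V>80); br=M&(H>10)&(H<28)&(S>130)&(V>70)
    if n=="top": br[:, :390]=0
    P[n]=[cen(red),cen(br)];print(n,[(c.round(1),s) for c,s in P[n]])
for i,k in enumerate(["stop","brass"]):
    print(k,tri(ray("scene",*P["scene"][i][0]),ray("top",*P["top"][i][0])))
print("collar",tri(ray("scene",213,138),ray("top",453,188)))
a=cv2.imread("pics/s1.png")[115:255,180:360];b=cv2.imread("pics/t1.png")[135:265,295:475]
cv2.imwrite("pics/c1.png",np.vstack([cv2.resize(a,None,fx=2.2,fy=2.2,interpolation=3),cv2.resize(b,None,fx=2.2,fy=2.2,interpolation=3)]))
E
```

```text
scene [(array([295.3, 179.5]), array([289, 174,  14,  13, 118], dtype=int32)), (array([236.1, 140.2]), array([231, 131,  11,  21, 176], dtype=int32))]
top [(array([336.2, 165.4]), array([330, 161,  14,  11,  69], dtype=int32)), (array([431.5, 201. ]), array([421, 190,  21,  24, 264], dtype=int32))]
stop (array([0.61126998, 0.11167694, 0.15264063]), np.float64(0.0008397993662933154))
brass (array([ 0.53336062, -0.08270178,  0.14114225]), np.float64(0.003115943042457196))
collar (array([ 0.55832805, -0.12749274,  0.14865287]), np.float64(0.0024384693228529943))
```

View pics/c1.png

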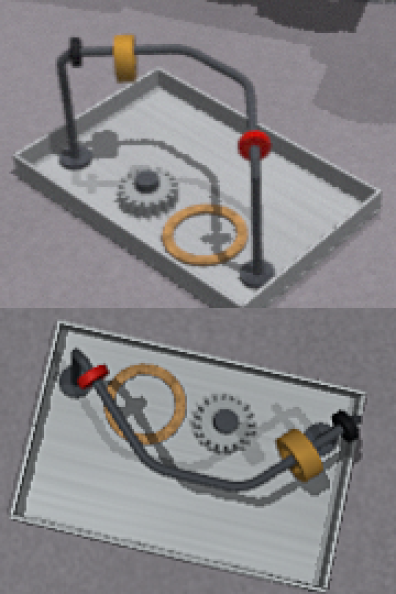

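The heights check out: stop 153, brass 141 and collar 149 mm. Solving stop against brass gives rail yaw ≈119.8° and the ring 66 mm before the corner, and the collar's position agrees. I'll start the transit now, tool yaw 14°→120°.

>>> step_arm(commands=[{"delta_pos":[0.277,-0.173,0],"delta_rot":[0,0,-0.033],"gripper":1},{"delta_pos":[0.553,-0.347,0],"delta_rot":[0,0,-0.065],"gripper":1},{"delta_pos":[0.83,-0.52,0],"delta_rot":[0,0,-0.098],"gripper":1}])

```text
t: 0.35
eef_pos: [0.1977, -0.4368, 0.2476]
tcp_rot: [[0.847, 0.532, -0.0], [0.532, -0.847, 0.001], [0.0, -0.001, -1.0]]
contact_force: [1.3, -0.2, 0.6]
width: 0.0854
```

>>> step_arm(commands=[{"delta_pos":[0.317,-0.082,0],"delta_rot":[0,0,-0.033],"gripper":1},{"delta_pos":[0.633,-0.163,0],"delta_rot":[0,0,-0.065],"gripper":1},{"delta_pos":[0.95,-0.245,0],"delta_rot":[0,0,-0.098],"gripper":1}])

```text
t: 0.6
eef_pos: [0.2657, -0.3654, 0.248]
tcp_rot: [[0.645, 0.764, -0.0], [0.764, -0.645, 0.0], [0.0, -0.0, -1.0]]
contact_force: [0.6, 0.0, -0.1]
width: 0.0853
```

>>> step_arm(commands=[{"delta_pos":[0.327,0.018,0],"delta_rot":[0,0,-0.033],"gripper":1},{"delta_pos":[0.653,0.035,0],"delta_rot":[0,0,-0.065],"gripper":1},{"delta_pos":[0.98,0.053,0],"delta_rot":[0,0,-0.098],"gripper":1}])

```text
t: 0.85
eef_pos: [0.3333, -0.2941, 0.248]
tcp_rot: [[0.383, 0.924, -0.0], [0.924, -0.383, 0.0], [0.0, -0.0, -1.0]]
contact_force: [-0.0, -1.6, 0.2]
width: 0.0857
```

>>> step_arm(commands=[{"delta_pos":[0.306,0.115,0],"delta_rot":[0,0,-0.033],"gripper":1},{"delta_pos":[0.611,0.231,0],"delta_rot":[0,0,-0.065],"gripper":1},{"delta_pos":[0.917,0.346,0],"delta_rot":[0,0,-0.098],"gripper":1}])

```text
t: 1.1
eef_pos: [0.4007, -0.2229, 0.248]
tcp_rot: [[0.084, 0.996, -0.0], [0.996, -0.084, 0.0], [0.0, -0.0, -1.0]]
contact_force: [0.2, -1.4, 0.6]
width: 0.0854
```

>>> step_arm(commands=[{"delta_pos":[0.256,0.202,0],"delta_rot":[0,0,-0.033],"gripper":1},{"delta_pos":[0.513,0.405,0],"delta_rot":[0,0,-0.065],"gripper":1},{"delta_pos":[0.769,0.607,0],"delta_rot":[0,0,-0.098],"gripper":1},{"delta_pos":[0.769,0.607,0],"delta_rot":[0,0,-0.098],"gripper":1},{"delta_pos":[0.769,0.607,0],"delta_rot":[0,0,-0.098],"gripper":1}])

```text
t: 1.52
eef_pos: [0.4677, -0.1521, 0.2476]
tcp_rot: [[-0.219, 0.976, -0.001], [0.976, 0.219, 0.0], [0.001, -0.001, -1.0]]
contact_force: [-0.6, -0.9, 0.4]
width: 0.0851
```

```bash
python3 - <<'E'
from h import *
import json
s=observe();im=save("wrist","w1.png");json.dump([s["eef_pos"].tolist(),s["tcp_rot"].tolist()],open("w1.json","w"))
for n,p in dict(brass=[.5334,-.0827,.14],stop=[.6113,.1117,.15],corner=[.5006,-.0254,.15]).items():print(n,proj("wrist",np.array(p),s))
E
```

```text
brass [432.13312488 134.92582847]
stop [ 655.22413054 -152.85477635]
corner [415.22054872  31.10670954]
```

>>> step_arm(commands=[{"delta_pos":[0.183,0.27,0],"delta_rot":[0,0,-0.033],"gripper":1},{"delta_pos":[0.366,0.541,0],"delta_rot":[0,0,-0.065],"gripper":1},{"delta_pos":[0.549,0.811,0],"delta_rot":[0,0,-0.098],"gripper":1},{"delta_pos":[0.549,0.811,0],"delta_rot":[0,0,-0.098],"gripper":1},{"delta_pos":[0.549,0.811,0],"delta_rot":[0,0,-0.098],"gripper":1}])

```text
t: 1.98
eef_pos: [0.5345, -0.0823, 0.2478]
tcp_rot: [[-0.502, 0.865, -0.001], [0.865, 0.502, -0.0], [0.0, -0.001, -1.0]]
contact_force: [0.4, -1.4, -0.4]
width: 0.0852
```

```bash
python3 - <<'E'
from h import *
import json
s=observe();print(s["eef_pos"]);im=save("wrist","w2.png");json.dump([s["eef_pos"].tolist(),s["tcp_rot"].tolist()],open("w2.json","w"))
for n,p in dict(brass=[.5334,-.0827,.14],stop=[.6113,.1117,.15],corner=[.5006,-.0254,.15]).items():print(n,proj("wrist",np.array(p),s))
a=cv2.imread("pics/w1.png");b=cv2.imread("pics/w2.png")
cv2.imwrite("pics/w12.png",cv2.resize(np.vstack([a,b]),None,fx=.75,fy=.75,interpolation=cv2.INTER_AREA))
E
```

```text
[ 0.53448824 -0.08230448  0.24778919]
brass [312.89162832 208.86668979]
stop [582.52248722  14.17804299]
corner [313.19554062 116.04695142]
```

View pics/w12.png

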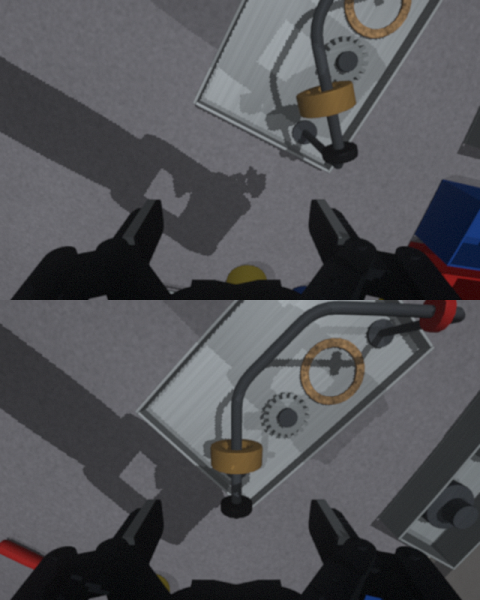

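The wrist view (lower half) shows the ring at about (315,209) full scale against a predicted (313,209), and the rod upright under the tool. The stop is at about (587,20). I'll refine numerically.

```bash
python3 - <<'E'
from h import *
import json
C=[];S=[]
for k in(1,2):
    p,r=json.load(open(f"w{k}.json"));s=dict(eef_pos=np.array(p),tcp_rot=np.array(r));S.append(s)
    im=cv2.imread(f"pics/w{k}.png");H,Sa,V=cv2.split(cv2.cvtColor(im,cv2.COLOR_BGR2HSV))
    x0,y0,x1,y1=[(390,100,480,165),(270,170,360,250)][k-1]
    m=np.zeros(H.shape,np.uint8);m[y0:y1,x0:x1]=((H>10)&(H<28)&(Sa>130)&(V>60))[y0:y1,x0:x1]
    pts=cv2.findNonZero(m);x,y,w,h=cv2.boundingRect(pts);M=cv2.moments(m,True);c=(M["m10"]/M["m00"],M["m01"]/M["m00"]);C.append(c);print(c,x,y,w,h)
    if k==2:
        r=((H<6)|(H>174))&(Sa>150)&(V>60);r[60:]=0;r[:,:540]=0;r[:,640:]=0
        ys,xs=np.nonzero(r);print("red",xs.min(),xs.max(),ys.min(),ys.max());rc=((xs.min()+xs.max())/2,(ys.min()+ys.max())/2)
        print("stop",plane("wrist",*rc,.15,s))
        g=cv2.cvtColor(im,cv2.COLOR_BGR2GRAY)
        for y in(120,140,160): # rod, first leg and its bend
            xs=np.nonzero(g[y,290:350]<90)[0]+290;print(y,xs.min(),xs.max(),plane("wrist",xs.mean(),y,.15,s))
print("brass",tri(ray("wrist",*C[0],S[0]),ray("wrist",*C[1],S[1])), plane("wrist",*C[1],.145,S[1]))
E
```

```text
(440.491219267436, 134.63472152533868) 401 109 72 47
(315.7465335551858, 213.30171935662784) 283 187 66 45
red 579 608 0 40
stop [0.61960619 0.1131431  0.15      ]
120 310 328 [ 0.50503904 -0.02568168  0.15      ]
140 292 322 [ 0.50505873 -0.04037669  0.15      ]
160 290 322 [ 0.51252486 -0.05125281  0.15      ]
brass (array([ 0.53447861, -0.08054118,  0.15298141]), np.float64(1.6777638704867758e-05)) [ 0.53596041 -0.08304253  0.145     ]
```

The estimates agree: ring (0.535, -0.0825), yaw 120°, corner (0.502, -0.025), with the stop disc near (0.613, 0.112). Next, descend and grip.

>>> step_arm(commands=[{"delta_pos":[0,0,0.3],"gripper":1},{"delta_pos":[0,0,0.6],"gripper":1},{"delta_pos":[0,0,0.8],"gripper":1},{"delta_pos":[0,0,0.9],"gripper":1},{"delta_pos":[0,0,0.98],"gripper":1},{"delta_pos":[0,0,0.98],"gripper":1}])

```text
$.commands[0]: bad value
```

>>> step_arm(commands=[{"delta_pos":[0,0,0.1],"gripper":1},{"delta_pos":[0,0,0.1],"gripper":0.2},{"delta_pos":[0,0,0.1],"gripper":-1},{"delta_pos":[0,0,0.1],"gripper":-1},{"delta_pos":[0,0,0.1],"gripper":-1},{"delta_pos":[0,0,0.1],"gripper":-1},{"delta_pos":[0,0,0.1],"gripper":-1},{"delta_pos":[0,0,0.1],"gripper":-1},{"delta_pos":[0,0,0.1],"gripper":-1},{"delta_pos":[0,0,0.1],"gripper":-1}])

```text
$.commands[0]: bad value
```

```bash
python3 - <<'E'
from h import *
s=observe();print(s["t"],s["eef_pos"],s["contact_force"],s["width"])
save("scene","s2.png");cv2.imwrite("pics/c2.png",cv2.resize(cv2.imread("pics/s2.png")[60:260,160:380],None,fx=2.5,fy=2.5,interpolation=3))
# path: TCP waypoints along the rod
R=lambda a:np.array([[np.cos(a),-np.sin(a)],[np.sin(a),np.cos(a)]])
yaw=np.radians(119.8);O=np.array([.502,-.025]);t=.04*np.tan(np.pi/8);q=np.sqrt(.5)
def at(l):# arclength from 66mm before corner
    L=[.066-t,.04*np.pi/4,.064*2**.5-2*t,.04*np.pi/4,1];h=0.;p=np.array([-.066,0.])
    for i,d in enumerate(L):
        d=min(d,l);l-=d
        if i%2==0:p=p+d*np.array([np.cos(h),np.sin(h)])
        else:
            c=p+.04*np.array([np.sin(h),-np.cos(h)]);h2=h-d/.04;p=c+.04*np.array([-np.sin(h2),np.cos(h2)]);h=h2
        if l<=0:break
    return O+R(yaw)@p,np.degrees(yaw+h),p
tot=next(l for l in np.arange(.1,.4,.0005) if at(l)[2][1]<=-.149);print("tot",tot)
for l in np.linspace(0,tot,20):
    p,a,_=at(l);print(round(l,3),p.round(4),round(a,1))
E
```

```text
2.0333 [ 0.53408985 -0.08298263  0.24799682] [ 0.09366407 -0.21890684 -0.69092122] 0.08528829126121053
tot 0.23850000000000013
0.0 [ 0.5348 -0.0823] 119.8
0.013 [ 0.5286 -0.0714] 119.8
0.025 [ 0.5223 -0.0605] 119.8
0.038 [ 0.5161 -0.0496] 119.8
0.05 [ 0.5099 -0.0387] 118.7
0.063 [ 0.5056 -0.0269] 100.7
0.075 [ 0.5053 -0.0144] 82.7
0.088 [ 0.5082 -0.0022] 74.8
0.1 [0.5115 0.0099] 74.8
0.113 [0.5148 0.022 ] 74.8
0.126 [0.5181 0.0341] 74.8
0.138 [0.5213 0.0462] 74.8
0.151 [0.5264 0.0576] 57.0
0.163 [0.5348 0.0669] 39.0
0.176 [0.5454 0.0736] 29.8
0.188 [0.5563 0.0798] 29.8
0.201 [0.5672 0.0861] 29.8
0.213 [0.5781 0.0923] 29.8
0.226 [0.589  0.0986] 29.8
0.239 [0.5999 0.1048] 29.8
```

View pics/c2.png

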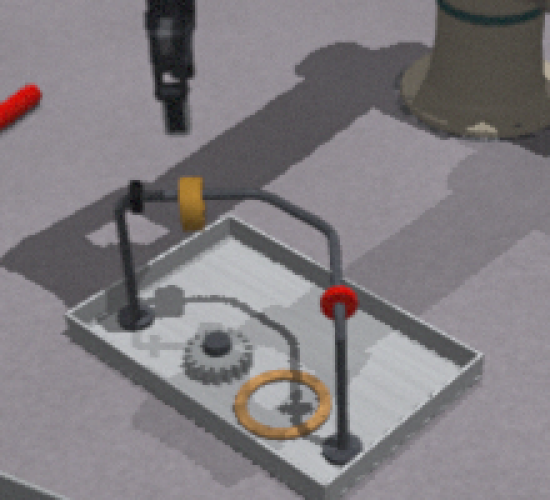

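The moves were refused because delta_rot was missing, so the gripper is still above the ring (crop: ring at (190,203), gripper above). I'll resend with the rotation included.

>>> step_arm(commands=[{"delta_pos":[0,0,0.3],"delta_rot":[0,0,0],"gripper":1},{"delta_pos":[0,0,0.6],"delta_rot":[0,0,0],"gripper":1},{"delta_pos":[0,0,0.8],"delta_rot":[0,0,0],"gripper":1},{"delta_pos":[0,0,0.9],"delta_rot":[0,0,0],"gripper":1},{"delta_pos":[0,0,0.98],"delta_rot":[0,0,0],"gripper":1},{"delta_pos":[0,0,0.98],"delta_rot":[0,0,0],"gripper":1}])

```text
t: 2.58
eef_pos: [0.5339, -0.0828, 0.1495]
tcp_rot: [[-0.501, 0.866, -0.001], [0.866, 0.501, 0.0], [0.001, -0.001, -1.0]]
contact_force: [-0.1, 0.2, 0.0]
width: 0.0853
```

>>> step_arm(commands=[{"delta_pos":[0,0,0.1],"delta_rot":[0,0,0],"gripper":1},{"delta_pos":[0,0,0.1],"delta_rot":[0,0,0],"gripper":0.2},{"delta_pos":[0,0,0.1],"delta_rot":[0,0,0],"gripper":-1},{"delta_pos":[0,0,0.1],"delta_rot":[0,0,0],"gripper":-1},{"delta_pos":[0,0,0.1],"delta_rot":[0,0,0],"gripper":-1},{"delta_pos":[0,0,0.1],"delta_rot":[0,0,0],"gripper":-1},{"delta_pos":[0,0,0.1],"delta_rot":[0,0,0],"gripper":-1},{"delta_pos":[0,0,0.1],"delta_rot":[0,0,0],"gripper":-1},{"delta_pos":[0,0,0.1],"delta_rot":[0,0,0],"gripper":-1},{"delta_pos":[0,0,0.1],"delta_rot":[0,0,0],"gripper":-1}])

```text
t: 3.42
eef_pos: [0.5352, -0.0821, 0.1413]
tcp_rot: [[-0.502, 0.865, 0.002], [0.865, 0.502, -0.0], [-0.001, 0.002, -1.0]]
contact_force: [0.2, 0.9, 5.4]
width: 0.0485
```

```bash
python3 - <<'E'
from h import *
s=observe();print(s["t"],s["eef_pos"],s["contact_force"],s["width"])
save("scene","s3.png");cv2.imwrite("pics/c3.png",cv2.resize(cv2.imread("pics/s3.png")[60:260,160:380],None,fx=2.5,fy=2.5,interpolation=3))
E
```

```text
3.4167 [ 0.5351752  -0.08207692  0.141342  ] [0.16753063 0.92501305 5.39086543] 0.04845236336024875
```

View pics/c3.png

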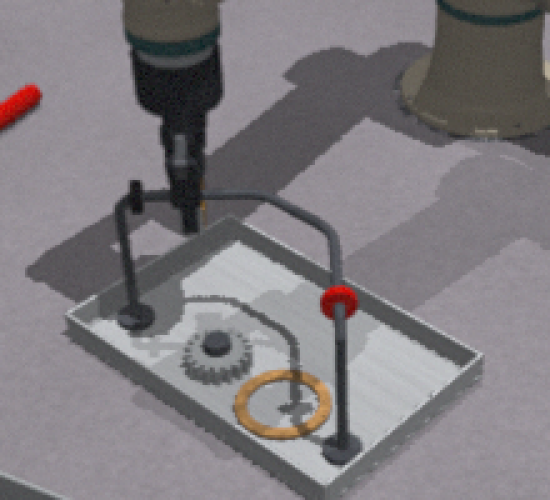

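Gripped at width 48.5 mm. Now lift 9 mm, which centres the bore on the rod, and run along leg 1 to the start of the first bend.

>>> step_arm(commands=[{"delta_pos":[0,0,-0.03],"delta_rot":[0,0,0],"gripper":-1},{"delta_pos":[0,0,-0.06],"delta_rot":[0,0,0],"gripper":-1},{"delta_pos":[0,0,-0.09],"delta_rot":[0,0,0],"gripper":-1},{"delta_pos":[0.05,0,-0.09],"delta_rot":[0,0,0],"gripper":-1},{"delta_pos":[0.12,0,-0.09],"delta_rot":[0,0,0],"gripper":-1},{"delta_pos":[0.19,0,-0.09],"delta_rot":[0,0,0],"gripper":-1},{"delta_pos":[0.26,0,-0.09],"delta_rot":[0,0,0],"gripper":-1},{"delta_pos":[0.33,0,-0.09],"delta_rot":[0,0,0],"gripper":-1},{"delta_pos":[0.4,0,-0.09],"delta_rot":[0,0,0],"gripper":-1},{"delta_pos":[0.45,0,-0.09],"delta_rot":[0,0,0],"gripper":-1},{"delta_pos":[0.49,0,-0.09],"delta_rot":[0,0,0],"gripper":-1},{"delta_pos":[0.49,0,-0.09],"delta_rot":[0,0,0],"gripper":-1}])

```text
t: 4.47
eef_pos: [0.5097, -0.039, 0.1494]
tcp_rot: [[-0.503, 0.864, 0.0], [0.864, 0.503, 0.0], [-0.0, 0.0, -1.0]]
contact_force: [0.5, -0.5, -1.4]
width: 0.0488
```

Free hang (-1.4 N, about the ring's weight), so there is no rubbing on the rod. First bend.

>>> step_arm(commands=[{"delta_pos":[0.039,0.002,0],"delta_rot":[0,0,0.031],"gripper":-1},{"delta_pos":[0.078,0.008,0],"delta_rot":[0,0,0.063],"gripper":-1},{"delta_pos":[0.116,0.017,0],"delta_rot":[0,0,0.094],"gripper":-1},{"delta_pos":[0.153,0.03,0],"delta_rot":[0,0,0.125],"gripper":-1},{"delta_pos":[0.188,0.047,0],"delta_rot":[0,0,0.156],"gripper":-1},{"delta_pos":[0.222,0.067,0],"delta_rot":[0,0,0.188],"gripper":-1},{"delta_pos":[0.254,0.091,0],"delta_rot":[0,0,0.219],"gripper":-1},{"delta_pos":[0.283,0.117,0],"delta_rot":[0,0,0.25],"gripper":-1},{"delta_pos":[0.34,0.174,0],"delta_rot":[0,0,0.25],"gripper":-1},{"delta_pos":[0.4,0.234,0],"delta_rot":[0,0,0.25],"gripper":-1},{"delta_pos":[0.46,0.294,0],"delta_rot":[0,0,0.25],"gripper":-1},{"delta_pos":[0.48,0.314,0],"delta_rot":[0,0,0.25],"gripper":-1},{"delta_pos":[0.48,0.314,0],"delta_rot":[0,0,0.25],"gripper":-1}])

```text
t: 5.55
eef_pos: [0.5132, 0.0184, 0.1492]
tcp_rot: [[0.254, 0.967, -0.0], [0.967, -0.254, -0.0], [-0.0, 0.0, -1.0]]
contact_force: [0.5, 0.4, -1.4]
width: 0.0487
```

```bash
python3 - <<'E'
from h import *
s=observe();print(s["t"],s["eef_pos"],s["contact_force"],s["torque"],s["width"])
im=save("wrist","w3.png")
H,Sa,V=cv2.split(cv2.cvtColor(im,cv2.COLOR_RGB2HSV));r=(((H<6)|(H>174))&(Sa>150)&(V>60)).astype(np.uint8)
n,l,st,c=cv2.connectedComponentsWithStats(r)
for i in range(1,n):
    if st[i,4]>60: print(st[i],c[i],plane("wrist",st[i,0]+st[i,2]/2,st[i,1]+st[i,3]/2,.15,s))
E
```

```text
5.55 [0.51319318 0.01843068 0.14923903] [ 0.47251546  0.42797281 -1.4227506 ] [ 0.03480883  0.01157233 -0.04097739] 0.04866614479382932
[559   0  24  25 370] [569.91891892   8.85405405] [0.62351196 0.10118808 0.15      ]
```

View pics/w3.png

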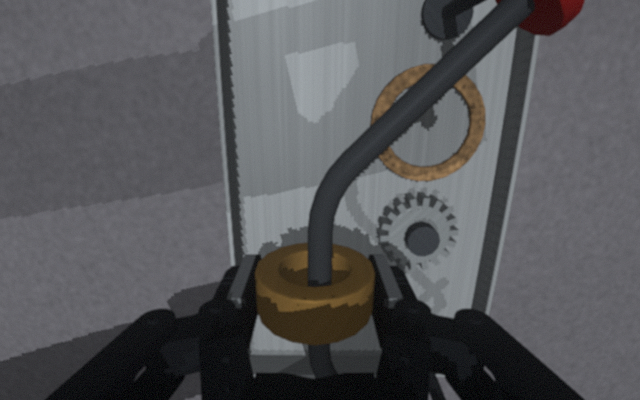

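The picture shows the ring held with the rod running cleanly through the bore (ring at (315,290), rod at x≈320). The second bend is ahead at about (315,210), turning right as modelled. On to the second bend.

>>> step_arm(commands=[{"delta_pos":[0.06,0,0],"delta_rot":[0,0,0],"gripper":-1},{"delta_pos":[0.13,0,0],"delta_rot":[0,0,0],"gripper":-1},{"delta_pos":[0.2,0,0],"delta_rot":[0,0,0],"gripper":-1},{"delta_pos":[0.26,0,0],"delta_rot":[0,0,0],"gripper":-1},{"delta_pos":[0.295,0,0],"delta_rot":[0,0,0],"gripper":-1},{"delta_pos":[0.334,0.002,0],"delta_rot":[0,0,0.031],"gripper":-1},{"delta_pos":[0.373,0.008,0],"delta_rot":[0,0,0.063],"gripper":-1},{"delta_pos":[0.411,0.017,0],"delta_rot":[0,0,0.094],"gripper":-1},{"delta_pos":[0.448,0.03,0],"delta_rot":[0,0,0.125],"gripper":-1},{"delta_pos":[0.483,0.047,0],"delta_rot":[0,0,0.156],"gripper":-1},{"delta_pos":[0.517,0.067,0],"delta_rot":[0,0,0.188],"gripper":-1},{"delta_pos":[0.549,0.091,0],"delta_rot":[0,0,0.219],"gripper":-1},{"delta_pos":[0.578,0.117,0],"delta_rot":[0,0,0.25],"gripper":-1},{"delta_pos":[0.635,0.174,0],"delta_rot":[0,0,0.25],"gripper":-1},{"delta_pos":[0.69,0.229,0],"delta_rot":[0,0,0.25],"gripper":-1},{"delta_pos":[0.72,0.259,0],"delta_rot":[0,0,0.25],"gripper":-1},{"delta_pos":[0.72,0.259,0],"delta_rot":[0,0,0.25],"gripper":-1}])

```text
t: 7.02
eef_pos: [0.5572, 0.0811, 0.1491]
tcp_rot: [[0.863, 0.504, 0.0], [0.504, -0.863, 0.0], [0.0, -0.0, -1.0]]
contact_force: [0.2, -0.1, -2.1]
width: 0.0489
```

```bash
python3 - <<'E'
from h import *
s=observe();print(s["t"],s["eef_pos"],s["contact_force"],s["torque"],s["width"])
im=save("wrist","w4.png")
H,Sa,V=cv2.split(cv2.cvtColor(im,cv2.COLOR_RGB2HSV));r=(((H<6)|(H>174))&(Sa>150)&(V>60)).astype(np.uint8)
n,l,st,c=cv2.connectedComponentsWithStats(r)
for i in range(1,n):
    if st[i,4]>60:
        p=plane("wrist",st[i,0]+st[i,2]/2,st[i,1]+st[i,3]/2,.15,s); print(st[i],p,np.array(s["tcp_rot"]).T@(p-s["eef_pos"]))
E
```

```text
7.0167 [0.55717355 0.08107199 0.1490942 ] [ 0.23382375 -0.10765659 -2.07044592] [ 0.04729205  0.04905151 -0.0038548 ] 0.04888744473606947
[ 281  126   86   37 2659] [0.61087684 0.11051931 0.15      ] [ 0.06122434  0.00166405 -0.0009051 ]
```

View pics/w4.png

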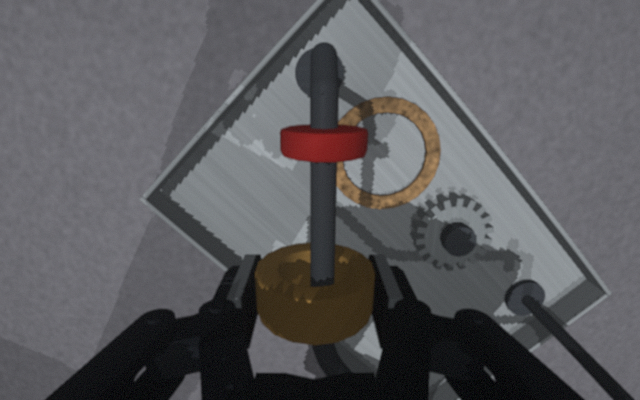

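The image shows the ring on the last leg, with the stop's disc at (324,144) straight ahead, about 61 mm to its centre. That leaves ≈46 mm to contact. I'll advance 42 mm, then creep.

>>> step_arm(commands=[{"delta_pos":[0.05,0.003,0],"delta_rot":[0,0,0],"gripper":-1},{"delta_pos":[0.12,0.01,0],"delta_rot":[0,0,0],"gripper":-1},{"delta_pos":[0.19,0.015,0],"delta_rot":[0,0,0],"gripper":-1},{"delta_pos":[0.26,0.02,0],"delta_rot":[0,0,0],"gripper":-1},{"delta_pos":[0.33,0.02,0],"delta_rot":[0,0,0],"gripper":-1},{"delta_pos":[0.38,0.02,0],"delta_rot":[0,0,0],"gripper":-1},{"delta_pos":[0.41,0.02,0],"delta_rot":[0,0,0],"gripper":-1},{"delta_pos":[0.42,0.02,0],"delta_rot":[0,0,0],"gripper":-1},{"delta_pos":[0.42,0.02,0],"delta_rot":[0,0,0],"gripper":-1}])

```text
t: 7.82
eef_pos: [0.5939, 0.1, 0.1492]
tcp_rot: [[0.865, 0.502, -0.0], [0.502, -0.865, -0.0], [-0.0, 0.0, -1.0]]
contact_force: [-0.3, 0.5, -2.4]
width: 0.0488
```

>>> step_arm(commands=[{"delta_pos":[0.01,0,0],"delta_rot":[0,0,0],"gripper":-1},{"delta_pos":[0.02,0,0],"delta_rot":[0,0,0],"gripper":-1},{"delta_pos":[0.02,0,0],"delta_rot":[0,0,0],"gripper":-1}])

```text
t: 8.07
eef_pos: [0.5956, 0.1009, 0.1494]
tcp_rot: [[0.865, 0.502, 0.0], [0.502, -0.865, -0.0], [0.0, 0.0, -1.0]]
contact_force: [-0.0, -0.0, -2.4]
width: 0.0489
```

>>> step_arm(commands=[{"delta_pos":[0.01,0,0],"delta_rot":[0,0,0],"gripper":-1},{"delta_pos":[0.02,0,0],"delta_rot":[0,0,0],"gripper":-1},{"delta_pos":[0.02,0,0],"delta_rot":[0,0,0],"gripper":-1}])

```text
t: 8.32
eef_pos: [0.5974, 0.102, 0.1493]
tcp_rot: [[0.865, 0.502, 0.0], [0.502, -0.865, -0.0], [0.0, 0.0, -1.0]]
contact_force: [-0.5, -0.7, -1.6]
width: 0.0487
```

>>> step_arm(commands=[{"delta_pos":[0.01,0,0],"delta_rot":[0,0,0],"gripper":-1},{"delta_pos":[0.02,0,0],"delta_rot":[0,0,0],"gripper":-1},{"delta_pos":[0.02,0,0],"delta_rot":[0,0,0],"gripper":-1}])

```text
t: 8.57
eef_pos: [0.599, 0.103, 0.1492]
tcp_rot: [[0.865, 0.502, -0.0], [0.502, -0.865, -0.0], [-0.0, 0.0, -1.0]]
contact_force: [-0.4, 0.8, -1.8]
width: 0.0488
```

>>> step_arm(commands=[{"delta_pos":[0.01,0,0],"delta_rot":[0,0,0],"gripper":-1},{"delta_pos":[0.02,0,0],"delta_rot":[0,0,0],"gripper":-1},{"delta_pos":[0.02,0,0],"delta_rot":[0,0,0],"gripper":-1}])

```text
t: 8.82
eef_pos: [0.5992, 0.103, 0.1492]
tcp_rot: [[0.865, 0.502, -0.005], [0.502, -0.865, -0.002], [-0.006, -0.001, -1.0]]
contact_force: [-11.7, -4.4, 3.2]
width: 0.0488
```

```bash
python3 - <<'E'
from h import *
s=observe();print(s["t"],s["eef_pos"],s["contact_force"],s["torque"],s["width"])
save("wrist","w5.png");a=cv2.imread("pics/w5.png")[150:400,170:470]
cv2.imwrite("pics/c5.png",cv2.resize(a,None,fx=2,fy=2,interpolation=3))
E
```

```text
8.8167 [0.59919439 0.10301508 0.14918473] [-11.73654964  -4.40414034   3.16232042] [-0.67983514  1.65039341 -0.04536945] 0.048795800142958826
```

View pics/c5.png

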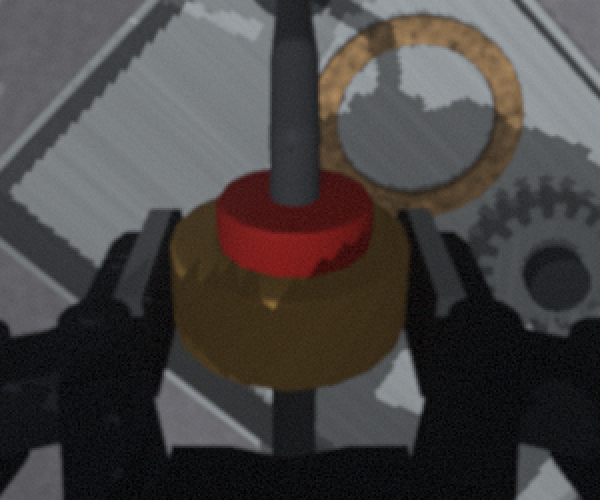

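Contact: 12.5 N along the rod, and the picture shows the red disc against the ring's face. Ease back 1.5 mm, lower 9 mm onto the rod, release and retreat upward.

>>> step_arm(commands=[{"delta_pos":[-0.015,0,0],"delta_rot":[0,0,0],"gripper":-1},{"delta_pos":[-0.015,0,0.03],"delta_rot":[0,0,0],"gripper":-1},{"delta_pos":[-0.015,0,0.06],"delta_rot":[0,0,0],"gripper":-1},{"delta_pos":[-0.015,0,0.09],"delta_rot":[0,0,0],"gripper":-1},{"delta_pos":[-0.015,0,0.09],"delta_rot":[0,0,0],"gripper":-1},{"delta_pos":[-0.015,0,0.09],"delta_rot":[0,0,0],"gripper":0.25},{"delta_pos":[-0.015,0,0.09],"delta_rot":[0,0,0],"gripper":0.4},{"delta_pos":[-0.015,0,0.09],"delta_rot":[0,0,0],"gripper":0.7},{"delta_pos":[-0.015,0,0.09],"delta_rot":[0,0,0],"gripper":1},{"delta_pos":[-0.015,0,0.09],"delta_rot":[0,0,0],"gripper":1},{"delta_pos":[-0.015,0,0.09],"delta_rot":[0,0,0],"gripper":1},{"delta_pos":[-0.015,0,0.09],"delta_rot":[0,0,0],"gripper":1},{"delta_pos":[-0.015,0,0.09],"delta_rot":[0,0,0],"gripper":1}])

```text
t: 9.95
eef_pos: [0.5995, 0.1032, 0.1402]
tcp_rot: [[0.865, 0.502, 0.0], [0.502, -0.865, -0.0], [-0.0, 0.0, -1.0]]
contact_force: [-1.2, 0.4, 0.0]
width: 0.0853
```

>>> step_arm(commands=[{"delta_pos":[0,0,-0.1],"delta_rot":[0,0,0],"gripper":1},{"delta_pos":[0,0,-0.3],"delta_rot":[0,0,0],"gripper":1},{"delta_pos":[0,0,-0.5],"delta_rot":[0,0,0],"gripper":1},{"delta_pos":[0,0,-0.7],"delta_rot":[0,0,0],"gripper":1},{"delta_pos":[0,0,-0.9],"delta_rot":[0,0,0],"gripper":1},{"delta_pos":[0,0,-1],"delta_rot":[0,0,0],"gripper":1},{"delta_pos":[0,0,-1],"delta_rot":[0,0,0],"gripper":1},{"delta_pos":[0,0,-1],"delta_rot":[0,0,0],"gripper":1},{"delta_pos":[0,0,-1],"delta_rot":[0,0,0],"gripper":1},{"delta_pos":[0,0,-1],"delta_rot":[0,0,0],"gripper":1},{"delta_pos":[0,0,-1],"delta_rot":[0,0,0],"gripper":1},{"delta_pos":[0,0,-1],"delta_rot":[0,0,0],"gripper":1}])

```text
t: 10.95
eef_pos: [0.5992, 0.1031, 0.2393]
tcp_rot: [[0.865, 0.502, -0.002], [0.502, -0.865, -0.0], [-0.001, -0.001, -1.0]]
contact_force: [-0.4, 0.5, 0.5]
width: 0.0852
```

```bash
python3 - <<'E'
from h import *
s=observe();print(s["t"],s["eef_pos"],s["contact_force"],s["width"])
w=save("wrist","w6.png");sc=save("scene","s6.png")
w2=save("wrist","w7.png")
def c(im,lo,hi,sat=120):
    H,S,V=cv2.split(cv2.cvtColor(im,cv2.COLOR_RGB2HSV));m=((H>=lo)&(H<=hi)&(S>sat)&(V>50)).astype(np.uint8)
    n,l,st,ce=cv2.connectedComponentsWithStats(m);i=1+np.argmax(st[1:,4]);return st[i],ce[i]
for im in(w,w2):
    for k,lo,hi,z in(("brass",10,28,.14),("red",0,6,.15)):
        st,ce=c(im,lo,hi);print(k,st,plane("wrist",*ce,z,s))
cv2.imwrite("pics/c6.png",cv2.resize(np.hstack([cv2.imread("pics/w6.png")[50:350,120:520],cv2.resize(cv2.imread("pics/s6.png")[100:250,170:370],(400,300))]),None,fx=1,fy=1))
E
```

```text
10.95 [0.59921569 0.10314302 0.23928872] [-0.43264074  0.51047851  0.53250244] 0.08523287981862238
brass [ 281  193   70   44 1982] [0.59416721 0.10120186 0.14      ]
red [292 183  49  25 868] [0.61045566 0.11071297 0.15      ]
brass [ 281  193   71   44 1985] [0.59413226 0.10137646 0.14      ]
red [292 183  49  25 865] [0.61039746 0.11082308 0.15      ]
```

View pics/c6.png

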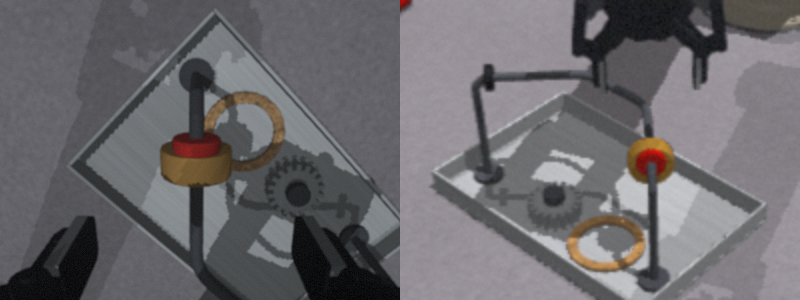

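The ring hangs against the red disc, the gripper is clear above it, and two frames show no motion. Handing in.

```bash
python3 -c "
from station import *
print(job_done())"
```

```text
the job is handed in; nothing more can be done
None
```

I gripped the brass ring and lifted it 9 mm so its bore cleared the rod. I then took it round both 45° corners to the red stop. A 12.5 N reaction along the rod confirmed the contact. I eased back 1.5 mm, lowered the ring onto the rod, let go and raised the gripper about 100 mm. The job was handed in at about 11 s on the robot's clock; no verdict is reported.

**Last checks:**
- **Position:** The wrist and scene pictures show the ring hanging against the red stop with the gripper clear. The visible centres of ring and stop are about 19 mm apart along the rod. That is about 15 mm if the ring is touching, less a few mm because the stop hides part of the ring. The ring should therefore be within about 4 mm of its seat, against the 15 mm allowed.
- **At rest:** Two wrist pictures about 0.1 s apart agree to 0.2 mm.
- **Forces:** The readings stayed at or below 12.5 N.
- **Steel ring:** I never went near it, but I did not measure it again at the end.

**What disagreed or failed:**
- **Refused calls:** Two move calls were refused because they left out the rotation. I resent them and nothing had moved.
- **Stop position:** One early wrist reading of the stop was about 8 mm off because the picture cut it off. I discounted it, and the later wrist readings agreed with the first estimate to about 1 mm.
- **Ring height:** The wrist pair put the ring at 153 mm, against 141 mm from the fixed cameras. I used the fixed-camera value, which matches the 140 mm given.

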